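# Press the yellow slide home in the magazine

### The arm

A 7-joint arm with a two-finger parallel gripper is mounted at the origin on the work surface. World frame = base frame: x ahead of the robot, y to its left, z up, the work surface at z = 0. Lengths are in m, angles in rad, forces in N, time in s.
With the tool pointing down it reaches from about 0.425 to 0.875 m from the base axis. Payload 4.7 kg.
Tool frame: the origin (TCP) lies at the very end of the fingers, on their centre line; the grasp point (between the pads) lies 19 mm behind it; z points along the fingers, y is the line along which they close (so a half turn about z gives the same grasp; the last joint's range is limited). The gripper opens to 87 mm and grips with 3 to 60 N. Pads are 19 mm wide; open, the fingers measure 117 mm over their backs; the gripper's body (75 mm by 190 mm) begins 51 mm behind the grasp point.
Start: joints at [1.298, 0.321, -0.07, 1.45, 0.023, 1.371, -0.057], TCP at [0.184, -0.623, 0.223] pointing down, gripper open.
Joint ranges: [-2.86, 2.86], [-0.3, 2.09], [-1.38, 1.24], [0.06, 2.45], [-1.56, 4.7], [0.09, 2.05], [-2.69, 2.69]. Speed limits (rad/s): [2.57, 2.57, 3.14, 3.14, 3.14, 3.14, 3.14].

### API

Orientations are given as a rotation vector (axis times angle).
In Python, from bench import ctrl gives the robot as it stands.
- The arm moves only by the shell command python3 -m jog 'ROWS' [FORCE]. ROWS is JSON, a list that holds one entry, the list of rows, each a list of 7 numbers: the shift along the tool's x, y, z in mm, then the turn, a rotation vector about the tool's x, y, z in degrees, then the finger opening in mm, from 0 to 87. A call has 1 to 10 rows; each row is the pose to reach, as a shift and turn from the pose commanded when the call began, along the tool's axes at that moment; what a row does not reach only later rows make up. A row lasts 1/10 s, in which the tool goes at most 50 mm and 8.59 degrees, less where a joint would pass 70% of its speed; a pose out of reach is approached as far as the arm can. A call with a gripper value outside its range is refused whole. The fingers move at their own pace and stop on an object; FORCE is the grip in N (left out, the last holds). Time passes only in rows, so rows that repeat a pose let the fingers close. It gives the time, the measured TCP pose, the force, the opening and the grip force at its end, in the units of the state.
- ctrl.get_state(): the state, without advancing time (a new reading comes with each control period).
- ctrl.get_image(name): name is "scene" or "top"; returns a dict with "image" (384x512x3 uint8, red, green, blue), "depth" (384x512 float32, m along the optical axis (not along the pixel's ray), 0 where there is no reading), "fov_y" (degrees; the focal length in pixels is half the picture's height over the tangent of half this angle, whatever the lens; pixels are square), "cx", "cy" (the principal point, pixels), "rvec" (rotation vector, rad) and "tvec" (3), from world to camera coordinates, as OpenCV has them. Camera axes: x right, y down, z forward; pixel columns grow to the right and rows downward; lengths in m; the calibration is good to about 2 mm. A picture is of the moment at which its call begins.
- ctrl.close_job(): hands the job in; it is judged then, once.
The state is a dict: "time": time; "joint_positions": joint angles; "qd": joint speeds; "joint_torque": joint torques, N m; "position": TCP position; "tool_rot": TCP orientation; "ft_force": force on the tool from outside, world axes, zero at the start; "torque": the same for the moment, N m; "grip_width": opening from 0.0 (shut) to 1.0 (fully open); "grip_force": force on a finger pad.
Only numpy, scipy, OpenCV 4.12 (cv2) and the standard library are available. Lean on these libraries where they do the work, as an engineer would, in place of code of your own. Each camera call takes 0.05 s, during which the arm holds its last target. There are 200 camera calls.

### The job

In the grey slide magazine four slides with coloured mounts are standing raised. With the fingertips, gently press the slide in the yellow mount straight down until it is fully home, level with the black slides (do not pull it up), then withdraw. Leave the red, blue and green slides raised just as they are, and do not disturb anything else on the counter.

Things in the scene. Friction and masses are not known exactly. Their poses are not given: they have to be found in the camera images.
- magazine: grey straight slide magazine in a dark steel cradle (270 x 84 mm) fixed to the counter; it does not move. 250 mm long (its x axis), 64 mm wide (its y axis), open on top, rim 60 mm above the counter. Origin on the counter under its centre, z up. Four raised slides with coloured mounts stand across it, 82.5 and 27.5 mm either side of the centre along x, in varying order
- home_level (a point): point over the centre of the magazine, 64 mm above the counter: the level of the top edges of the black slides, which are already fully home (4 mm above the rim). They stand in groups 13 mm long midway between the coloured slides and at both ends
- yellow_top (a point): middle of the top edge of the slide in the yellow mount; mount 50 x 50 mm, 4 mm thick, its 50 mm width along the magazine's y. The edge is 78 to 88 mm above the counter when raised as at the start, 64 mm when fully home
- yellow_slide (a joint): height of the yellow slide above its home position, m: 0 = fully home, on the floor of its slot; 0.014 to 0.024 at the start. It slides straight up and down, is held by friction (about 2 N) and stays where it is left; it can also be drawn up. The slot floor is a leaf spring: pressed further it yields 1 mm per 4 N, 5 mm at most, and springs back
- red_top (a point): middle of the top edge of the slide in the red mount; mount 50 x 50 mm, 4 mm thick, its 50 mm width along the magazine's y. The edge is 78 to 88 mm above the counter when raised as at the start, 64 mm when fully home
- red_slide (a joint): height of the red slide above its home position, m: 0 = fully home, on the floor of its slot; 0.014 to 0.024 at the start. It slides straight up and down, is held by friction (about 2 N) and stays where it is left; it can also be drawn up. The slot floor is a leaf spring: pressed further it yields 1 mm per 4 N, 5 mm at most, and springs back
- blue_top (a point): middle of the top edge of the slide in the blue mount; mount 50 x 50 mm, 4 mm thick, its 50 mm width along the magazine's y. The edge is 78 to 88 mm above the counter when raised as at the start, 64 mm when fully home
- blue_slide (a joint): height of the blue slide above its home position, m: 0 = fully home, on the floor of its slot; 0.014 to 0.024 at the start. It slides straight up and down, is held by friction (about 2 N) and stays where it is left; it can also be drawn up. The slot floor is a leaf spring: pressed further it yields 1 mm per 4 N, 5 mm at most, and springs back
- green_top (a point): middle of the top edge of the slide in the green mount; mount 50 x 50 mm, 4 mm thick, its 50 mm width along the magazine's y. The edge is 78 to 88 mm above the counter when raised as at the start, 64 mm when fully home
- green_slide (a joint): height of the green slide above its home position, m: 0 = fully home, on the floor of its slot; 0.014 to 0.024 at the start. It slides straight up and down, is held by friction (about 2 N) and stays where it is left; it can also be drawn up. The slot floor is a leaf spring: pressed further it yields 1 mm per 4 N, 5 mm at most, and springs back
- lamp_shield: domed steel lamp shield, 68 mm across, 46 mm high, standing loose on the counter; origin under its centre
- pusher_bar: chrome slide pusher bar, 190 mm long, 12 mm high, lying loose behind the magazine along its own x; origin under its middle
- lens: black round projector lens standing loose, 50 mm across, 64 mm high; origin under its centre
- lamp_carton: small cardboard lamp carton, 45 x 45 x 65 mm high, loose; origin under its centre
- screw_tin: small round tin, 52 mm across, 50 mm high, loose; origin under its centre
- screwdriver: screwdriver lying loose on the counter, 170 mm long; origin near its middle

How it is judged:
By the outcome, as a careful person would: the job done as asked, in the order asked, and still so for the second after the job is handed in, with the robot touching nothing.
It also fails if it takes over 32 s, if anything falls off the work surface, if the arm or the gripper's body presses on something with over 40 N, if the wrist force passes 120 N, or if a joint passes its speed limit or range.

## Working session

There is one attempt and no reset: what is moved stays moved. The work goes in short steps, Python scripts to look and compute and a shell command to move; the robot and the scene stay as the last step left them, time stands still between calls to the robot, and variables do not carry over. Pictures are saved under pics/ and viewed, at most 10 in all, crops included, and the job is handed in when it is done.

```bash
mkdir -p pics
cat > h.py <<'E'
import numpy as np, cv2
from bench import ctrl
from scipy.spatial.transform import Rotation as R
def shot(n):
    d=ctrl.get_image(n); np.savez('/tmp/'+n+'.npz',**{k:np.array(v) for k,v in d.items()}); return d
def world(d,u,v,z=None):
    f=192/np.tan(np.radians(float(d['fov_y']))/2)
    r=np.array([(u-d['cx'])/f,(v-d['cy'])/f,1.]); M=R.from_rotvec(d['rvec']).as_matrix()
    if z is None: return M.T@(r*d['depth'][int(round(v)),int(round(u))]-d['tvec'])
    c=-M.T@d['tvec']; w=M.T@r; return c+w*(z-c[2])/w[2]
E
python3 - <<'E'
from h import *
for n in('scene','top'):
    d=shot(n); cv2.imwrite(f'pics/{n}0.png',d['image'][:,:,::-1])
s=ctrl.get_state(); print(s['position'],s['tool_rot'],s['time'],R.from_rotvec(s['tool_rot']).as_matrix().round(3))
E
```

```text
[ 0.18369906 -0.62300471  0.22159207] [-3.10771666e+00 -4.48807972e-01  5.32007769e-04] 0.1 [[ 0.959  0.283 -0.001]
 [ 0.283 -0.959  0.002]
 [-0.    -0.002 -1.   ]]
```

View pics/top0.png

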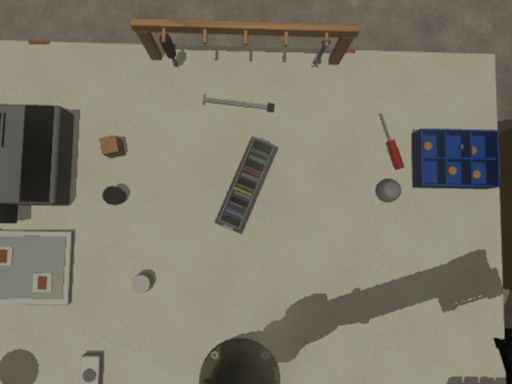

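View pics/scene0.png

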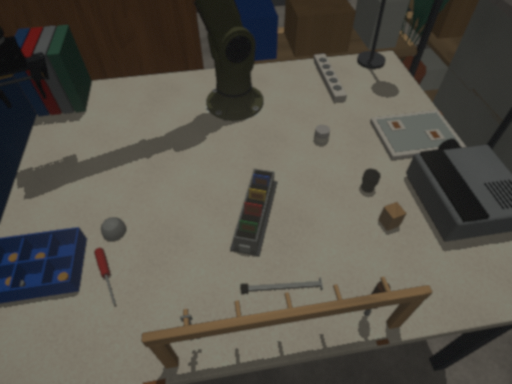

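The top view shows the magazine from about (262,140) to (230,230), with yellow near (243,192). I'll enlarge both views there.

Run:
```python
from h import *
t=np.load('/tmp/top.npz'); s=np.load('/tmp/scene.npz')
a=cv2.resize(t['image'][130:240,205:290],None,fx=5,fy=5,interpolation=cv2.INTER_CUBIC)
b=cv2.resize(s['image'][162:262,220:285],None,fx=5.5,fy=5.5,interpolation=cv2.INTER_CUBIC)
c=np.zeros((550,a.shape[1]+b.shape[1],3),np.uint8); c[:,:a.shape[1]]=a; c[:b.shape[0],a.shape[1]:]=b
c=np.clip(c.astype(float)*1.6,0,255).astype(np.uint8)
cv2.imwrite('pics/crop0.png',c[:,:,::-1]); print(c.shape)
```

```text
(550, 783, 3)
```

View pics/crop0.png

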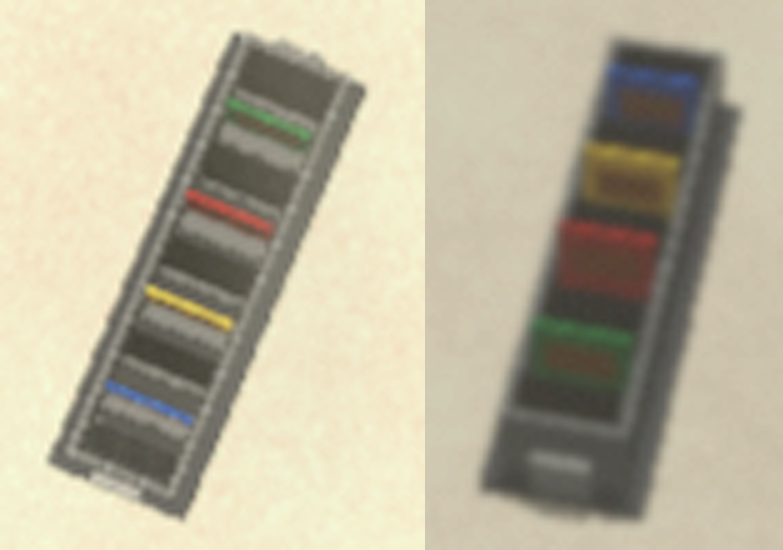

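The crop shows the order green, red, yellow, blue from far to near. Yellow's top edge runs (147,290) to (233,325) in the left panel and (585,147) to (682,155) in the right.

```bash
cat > m.py <<'E'
from h import *
t=np.load('/tmp/top.npz'); s=np.load('/tmp/scene.npz')
T=lambda x,y:(205+(x+.5)/5-.5,130+(y+.5)/5-.5)
S=lambda x,y:(220+(x-425+.5)/5.5-.5,162+(y+.5)/5.5-.5)
P={}
for n,a,b,c,e in [('g',(230,103),(312,137),(537,320),(635,330)),('r',(187,195),(273,231),(562,223),(660,230)),('y',(147,290),(233,325),(585,147),(682,155)),('b',(107,384),(194,420),(612,68),(700,75))]:
    ma=np.mean([a,b],0); mc=np.mean([c,e],0)
    best=min(np.arange(.07,.095,.0005),key=lambda z:np.linalg.norm((world(t,*T(*ma),z)-world(s,*S(*mc),z))))
    L,Rr=world(t,*T(*a),.083),world(t,*T(*b),.083)
    P[n]=world(t,*T(*ma),.083); print(n,best,world(t,*T(*ma),best).round(4),world(s,*S(*mc),best).round(4),'len',np.linalg.norm(L-Rr).round(4),'depth pts',world(t,*T(*ma)).round(3), world(s,*S(mc[0],mc[1]+6)).round(3))
d=P['g']-P['b']; print('spacing',np.linalg.norm(d),'yaw',np.degrees(np.arctan2(d[1],d[0])),[np.linalg.norm(P[i]-P[j]).round(4) for i,j in('gr','ry','yb')])
print('centre',np.mean(list(P.values()),0))
# rim corners z=.06
for p in [(240,38),(340,80),(68,458),(172,495)]: print('rim',world(t,*T(*p),.06).round(4))
E
python3 m.py
```

```text
g 0.07950000000000002 [ 0.6153 -0.041   0.0795] [ 0.6156 -0.0377  0.0795] len 0.0473 depth pts [ 0.616 -0.041  0.075] [ 0.619 -0.038  0.079]
r 0.08600000000000002 [ 0.5638 -0.0197  0.086 ] [ 0.5642 -0.017   0.086 ] len 0.0495 depth pts [ 0.564 -0.02   0.086] [ 0.569 -0.018  0.088]
y 0.08050000000000002 [5.137e-01 5.000e-04 8.050e-02] [0.5141 0.0028 0.0805] len 0.0491 depth pts [0.514 0.001 0.081] [0.516 0.002 0.078]
b 0.08200000000000002 [0.4632 0.0204 0.082 ] [0.4638 0.0235 0.082 ] len 0.0496 depth pts [0.463 0.02  0.082] [0.465 0.023 0.079]
spacing 0.1633324852237213 yaw -22.015009186463026 [np.float64(0.0546), np.float64(0.0547), np.float64(0.0541)]
centre [ 0.53890084 -0.00991942  0.083     ]
rim [ 0.6639 -0.024   0.06  ]
rim [ 0.6418 -0.0791  0.06  ]
rim [0.4332 0.0646 0.06  ]
rim [0.4143 0.0084 0.06  ]
```

Yellow top is at about (0.514, 0.0015, 0.081). The height is in range and the spacing is about 55 mm as it should be. Magazine yaw is -22°. I'll work out the move for closed fingers with tool x along the magazine.

```bash
cat > go.py <<'E'
import sys
from h import *
s=ctrl.get_state(); M=R.from_rotvec(s['tool_rot']); p=np.array(s['position'])
c,q=np.cos(np.radians(-22)),np.sin(np.radians(-22))
G=R.from_matrix(np.array([[c,q,0],[q,-c,0],[0,0,-1.]]).T)
for a in sys.argv[1:]:
    w=np.array(eval(a)); print(w,(M.inv().apply(w-p)*1000).round(1),np.degrees((M.inv()*G).as_rotvec()).round(2))
print(s['time'],p.round(4),np.round(s['ft_force'],2),s['grip_width'],np.round(s['joint_positions'],2))
E
python3 go.py '[.45,-.33,.2]' '[.514,.0015,.15]'
```

```text
[ 0.45 -0.33  0.2 ] [ 338.3 -205.7   21.9] [-0.09  0.04 38.44]
[0.514  0.0015 0.15  ] [ 493.5 -505.4   72.4] [-0.09  0.04 38.44]
0.1 [ 0.1837 -0.623   0.2216] [ 0.77  0.19 -0.4 ] 1.0024780259094401 [ 1.3   0.32 -0.07  1.45  0.02  1.37 -0.06]
```

```bash
python3 -m jog '[[[42,-26,3,0,0,5,0],[85,-51,5,0,0,10,0],[127,-77,8,0,0,14,0],[169,-103,11,0,0,19,0],[211,-129,14,0,0,24,0],[254,-154,16,0,0,29,0],[296,-180,19,0,0,34,0],[338,-206,22,0,0,38.4,0],[338,-206,22,0,0,38.4,0],[338,-206,22,0,0,38.4,0]]]' 20; python3 go.py '[.514,.0015,.15]'
```

```text
time: 1.1
position: [0.4504, -0.3287, 0.2001]
tool_rot: [-3.085, 0.592, 0.002]
ft_force: [-0.7, -0.9, 0.6]
grip_width: 0.173
grip_force: 0.0
[0.514  0.0015 0.15  ] [ -63.2 -330.3   50.1] [0.   0.06 0.27]
1.1 [ 0.4504 -0.3287  0.2001] [-0.73 -0.86  0.58] 0.1729641394703492 [ 0.83  0.15 -0.27  1.71  0.04  1.29 -1.4 ]
```

```bash
python3 -m jog '[[[-8,-41,6,0,0,0,0],[-16,-83,12,0,0,0,0],[-24,-124,19,0,0,0,0],[-32,-165,25,0,0,0,0],[-39,-206,31,0,0,0,0],[-47,-248,37,0,0,0,0],[-55,-289,44,0,0,0,0],[-63,-330,50,0,0,0,0],[-63,-330,50,0,0,0,0],[-63,-330,50,0,0,0,0]]]'; python3 go.py '[.514,.0015,.1]'
python3 - <<'E'
from h import *
t=shot('top')['image'];s=shot('scene')['image']
a=cv2.resize(s[145:265,215:295],None,fx=5,fy=5,interpolation=cv2.INTER_CUBIC); b=cv2.resize(t[130:240,205:290],None,fx=4.5,fy=4.5,interpolation=cv2.INTER_CUBIC)
c=np.zeros((600,a.shape[1]+b.shape[1],3),np.uint8);c[:,:a.shape[1]]=a;c[:b.shape[0],a.shape[1]:]=b
cv2.imwrite('pics/near.png',np.clip(c[:,:,::-1]*1.6,0,255))
E
```

```text
time: 2.1
position: [0.5146, -0.0017, 0.1502]
tool_rot: [3.083, -0.598, -0.001]
ft_force: [-0.1, -1.6, 0.1]
grip_width: 0.005
grip_force: 0.0
[0.514  0.0015 0.1   ] [-1.7 -2.8 50.2] [0.06 0.03 0.04]
2.1 [ 0.5146 -0.0017  0.1502] [-0.06 -1.57  0.11] 0.004891139732107302 [ 0.47  0.12 -0.55  1.86  0.07  1.18 -2.06][ WARN:0@1.847] global loadsave.cpp:1063 imwrite_ Unsupported depth image for selected encoder is fallbacked to CV_8U.
```

View pics/near.png

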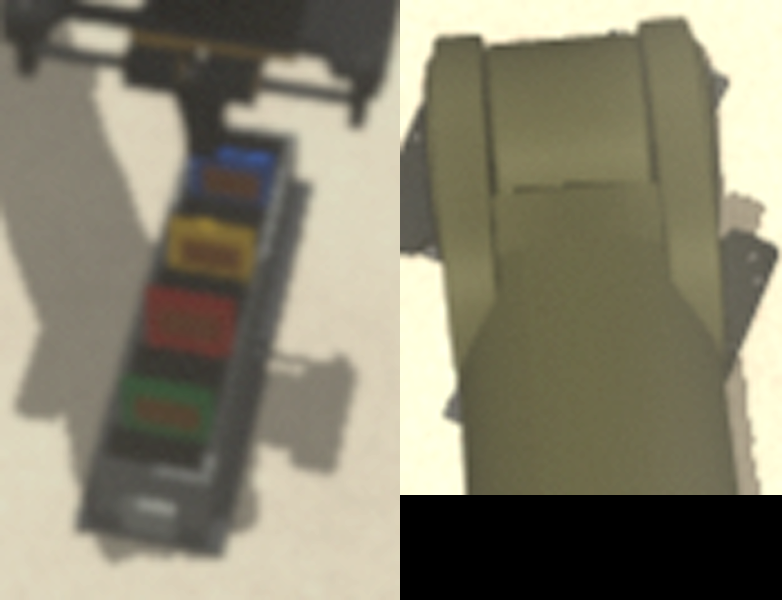

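The scene view shows the closed fingertips above the row, at about (205,150) in the crop, with yellow at (210,225). Parallax explains the offset. Next I descend to about 15 mm above yellow.

```bash
python3 -m jog '[[[0,0,15,0,0,0,0],[0,0,30,0,0,0,0],[0,0,45,0,0,0,0],[0,0,54,0,0,0,0],[0,0,54,0,0,0,0],[0,0,54,0,0,0,0],[0,0,54,0,0,0,0]]]'; python3 go.py '[.514,.0015,.081]'
python3 - <<'E'
from h import *
s=shot('scene')['image']
cv2.imwrite('pics/near2.png',cv2.convertScaleAbs(cv2.resize(s[150:250,215:295],None,fx=6,fy=6,interpolation=cv2.INTER_CUBIC)[:,:,::-1],alpha=1.7))
E
```

```text
time: 2.9
position: [0.5153, -0.0006, 0.097]
tool_rot: [-3.084, 0.598, -0.002]
ft_force: [-0.1, 1.0, 0.0]
grip_width: 0.004
grip_force: 0.0
[0.514  0.0015 0.081 ] [-2.  -1.4 16. ] [-0.02 -0.05  0.04]
2.9 [ 0.5153 -0.0006  0.097 ] [-0.07  0.95  0.03] 0.004176819688949441 [ 0.46  0.18 -0.55  1.92  0.1   1.08 -2.09]
```

View pics/near2.png

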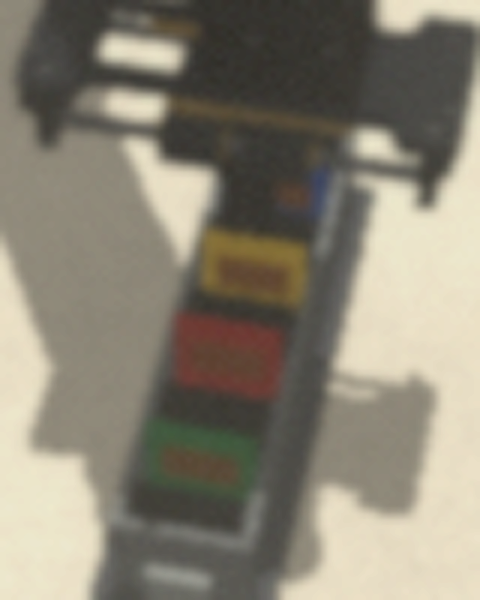

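The fingertips are just above yellow's top edge (rows 225-235), a few mm to the left, so I'll nudge +y while descending slowly.

```bash
python3 -m jog '[[[-1,-1,3,0,0,0,0],[-2,-3,6,0,0,0,0],[-2,-3,9,0,0,0,0],[-2,-3,11,0,0,0,0],[-2,-3,13,0,0,0,0],[-2,-3,15,0,0,0,0],[-2,-3,17,0,0,0,0],[-2,-3,19,0,0,0,0],[-2,-3,21,0,0,0,0],[-2,-3,21,0,0,0,0]]]'; python3 go.py '[.514,.0025,.064]'
```

```text
time: 3.95
position: [0.5141, 0.0028, 0.0754]
tool_rot: [3.084, -0.599, 0.0]
ft_force: [-0.1, -0.2, 1.3]
grip_width: 0.007
grip_force: 0.6
[0.514  0.0025 0.064 ] [ 0.   0.3 11.4] [ 0.   -0.01  0.03]
3.95 [0.5141 0.0028 0.0754] [-0.13 -0.24  1.31] 0.006540974151863813 [ 0.45  0.2  -0.55  1.94  0.12  1.03 -2.11]
```

The force has risen to about 1.3–2 N, so the tips are on the slide. I keep going down.

```bash
python3 -m jog '[[[0,0,2,0,0,0,0],[0,0,4,0,0,0,0],[0,0,6,0,0,0,0],[0,0,8,0,0,0,0],[0,0,9,0,0,0,0],[0,0,10,0,0,0,0],[0,0,10,0,0,0,0]]]'; python3 -m jog '[[[0,0,0.5,0,0,0,0],[0,0,1,0,0,0,0],[0,0,1,0,0,0,0]]]';python3 -m jog '[[[0,0,0.5,0,0,0,0],[0,0,1,0,0,0,0],[0,0,1,0,0,0,0]]]'
```

```text
time: 4.65
position: [0.5141, 0.0028, 0.0654]
tool_rot: [3.084, -0.599, 0.0]
ft_force: [-0.4, 0.3, 1.6]
grip_width: 0.008
grip_force: 0.7
time: 4.95
position: [0.5141, 0.0028, 0.0645]
tool_rot: [3.084, -0.599, 0.0]
ft_force: [-0.8, -0.7, 1.7]
grip_width: 0.003
grip_force: 0.8
time: 5.25
position: [0.5141, 0.0029, 0.0636]
tool_rot: [3.084, -0.599, 0.0]
ft_force: [-0.9, 0.0, 3.4]
grip_width: 0.005
grip_force: 1.4
```

```bash
python3 -m jog '[[[0,0,0.5,0,0,0,0],[0,0,0.8,0,0,0,0],[0,0,0.8,0,0,0,0]]]'; python3 -m jog '[[[0,0,-1,0,0,0,0],[0,0,-2,0,0,0,0],[0,0,-4,0,0,0,0],[0,0,-10,0,0,0,0],[0,0,-25,0,0,0,0],[0,0,-50,0,0,0,0],[0,0,-80,0,0,0,0],[0,0,-110,0,0,0,0],[0,0,-140,0,0,0,0],[0,0,-140,0,0,0,0]]]'; python3 go.py '[.45,-.33,.2]'
```

```text
time: 5.55
position: [0.5142, 0.0028, 0.063]
tool_rot: [3.084, -0.599, 0.0]
ft_force: [-1.2, -0.7, 5.2]
grip_width: 0.006
grip_force: 2.5
time: 6.55
position: [0.5171, 0.0032, 0.2085]
tool_rot: [-3.083, 0.598, -0.015]
ft_force: [0.5, 0.6, 0.3]
grip_width: 0.007
grip_force: 0.0
[ 0.45 -0.33  0.2 ] [ 62.3 334.2   8.2] [-0.14 -0.52  0.05]
6.55 [0.5171 0.0032 0.2085] [0.54 0.56 0.35] 0.0069658922636651865 [ 0.48  0.07 -0.56  1.79  0.04  1.29 -2.04]
```

The force climbed at the home level, then I withdrew. I'll move aside and check.

```bash
python3 -m jog '[[[8,42,0,0,0,0,0],[16,84,0,0,0,0,0],[23,125,0,0,0,0,0],[31,167,0,0,0,0,0],[39,209,0,0,0,0,0],[47,250,0,0,0,0,0],[55,292,0,0,0,0,0],[62,334,0,0,0,0,0],[62,334,0,0,0,0,0],[62,334,0,0,0,0,0]]]'
python3 - <<'E'
from h import *
t=shot('top');s=shot('scene')
a=cv2.resize(t['image'][130:240,205:290],None,fx=5,fy=5,interpolation=cv2.INTER_CUBIC)
b=cv2.resize(s['image'][162:262,220:285],None,fx=5.5,fy=5.5,interpolation=cv2.INTER_CUBIC)
c=np.zeros((550,a.shape[1]+b.shape[1],3),np.uint8); c[:,:a.shape[1]]=a; c[:b.shape[0],a.shape[1]:]=b
cv2.imwrite('pics/after.png',cv2.convertScaleAbs(c[:,:,::-1],alpha=1.6))
for n,x,y in[('g',270,120),('r',230,213),('y',190,307),('b',150,402)]:
    u,v=205+x/5,130+y/5
    print(n,[world(t,u,v+k)[2].round(4) for k in(-1,0,1)])
E
```

```text
time: 7.55
position: [0.4459, -0.3307, 0.2025]
tool_rot: [-3.082, 0.602, 0.001]
ft_force: [0.1, 0.4, 0.3]
grip_width: 0.002
grip_force: 0.0
g [np.float64(0.0814), np.float64(0.0778), np.float64(0.069)]
r [np.float64(0.0861), np.float64(0.0725), np.float64(0.0559)]
y [np.float64(0.012), np.float64(0.0639), np.float64(0.0624)]
b [np.float64(0.0099), np.float64(0.0827), np.float64(0.0653)]
```

View pics/after.png

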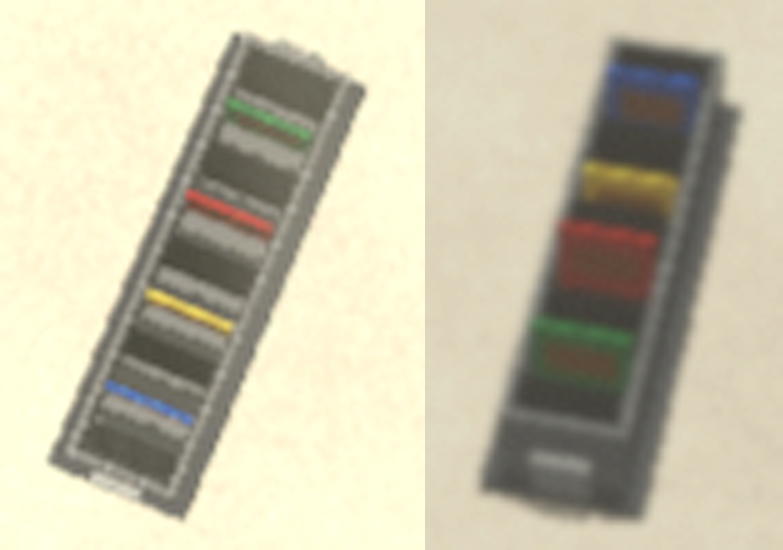

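Yellow is now home: the depth reads 63.9 mm, and its top edge in the right panel dropped from row 150 to 167. Red, blue and green are unchanged.

```bash
python3 -c "
from bench import ctrl
print(ctrl.close_job())"
```

```text
the job is handed in; nothing more can be done
None
```

The yellow slide is pressed fully home, its top edge measured at 63.9 mm against the 64 mm home level; the red, blue and green slides are still raised as they were, the arm is withdrawn, and the job is handed in.

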